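# Lock a stamp away in the cam-latched stamp case

## Task

Put the loose low block stamp away in the grey stamp case: turn the knob a quarter turn to release the cover, lift the cover off and set it flat on the desk, and stand the stamp upright on the case floor beside the one already kept there. Then put the cover back, press it fully home and turn the knob back until it is latched. Leave the other things on the desk as they stand, and do not tip over the stamp that is already in the case.

Things in the scene. Friction and masses are not known exactly. Their poses are not given: they have to be found in the camera images.
- case: Grey steel stamp case, fixed to the desk, open at the top under its cover. Origin: centre of its underside, on the desk (z = 0); x along its long side, z up. Outside 170 (x) x 130 (y) mm up to z = 40 mm, then 158 x 118 mm up to the rim at z = 60; a flat foot 3 mm high reaches x = +-101 mm. Inside 150 (x) x 110 (y) mm, floor at z = 4 mm.
- case_mouth (a point): Centre of the case's mouth at rim height (z = 60 mm above the desk), axes as the case's. Lips 5 mm thick reach 15 mm inward along both long sides: the mouth is 150 (x) x 80 (y) mm. Four spring studs in the corners stand 6 mm above the rim and lift the unlatched cover; pushing the cover down onto the rim takes about 7 N besides its weight.
- cover: Loose grey lift-off cover, 170 (x) x 130 (y) mm, 0.35 kg with knob. Origin: centre of the underside of its 4 mm plate; z up. A 16 mm skirt, 3 mm thick, goes round the 158 x 118 mm case top with 3 mm play a side; x along the case's x, either way round. Origin above the rim: 0 pressed down, 2 mm latched, 6 mm unlatched on the studs; 16 mm above the desk standing on its skirt.
- knob (a joint): Knob in the cover's centre, rad: 0 latched (bar along the cover's y), 1.57 released (bar along its x), growing anticlockwise from above. Its cam, under the plate and parallel to the bar, hooks under the case's lips; the cover lifts off above about 1.0. To latch, hold the cover pressed onto the rim while turning, or the cam strikes the lips. Stays where left (0.06 N m, more under load).
- knob_grip (a point): Point on the knob's axis in its bar grip, 28 mm above the cover's origin; turns with the knob, its y along the bar. The bar is 14 mm thick, 44 mm long and spans 8.5 to 40.5 mm above the cover's origin (4.5 to 36.5 mm above the plate's top); a hub 17 mm across lies under it. The cam (104 x 14 mm) lies 7 to 12 mm below the origin.
- low_stamp: The stamp to put away: the low oblong wooden block stamp, 24 (x) x 56 (y) x 32 (z) mm, about 0.03 kg. Origin: centre of its underside (the rubber), z up.
- stored_stamp: Squarer low wooden block stamp that stands in the case, in the half towards the case's +x: 47 (x) x 34 (y) x 30 (z) mm, loose. Origin: centre of its underside; its x lies roughly along the case's y.
- basket: Open black wire basket of papers, fixed on the desk beside the case: 250 (x) x 345 (y) mm over its walls, 83 mm high (pens and papers stick out above). Origin: under its centre, which lies 4 mm towards its -y from the origin. The front edge of the desk top (towards the robot) is at about x = 0.29 m.
- tall_stamp: Bystander: tall flat wooden stamp standing on the desk, 51 x 19 x 83 mm. Origin: centre of its underside.
- glue_stick: Bystander: glue stick standing upright, 24 mm in diameter, 82 mm tall. Origin: centre of its underside.
- handle_stamp: Bystander: stamp with a white ball-headed handle, 27 x 27 x 66 mm, standing. Origin: centre of its underside.
Not all that is in view belongs to the job. Of the things that look like the low_stamp, take the one that is farthest to the robot's right at the start.

How it is judged (in metres and radians):
On the way, in this order (a step that is already met when the one before it is completed fails the run):
1. the knob is turned to release while the cover is still on the case (value of joint knob above 1 rad and z of cover in the frame of case below 0.08 m), for 0.05 s.
2. the cover stands flat on the desk beside the case, let go (horizontal distance between cover and case above 0.12 m and height (world z) of cover below 0.025 m and angle between cover's own z axis and vertical below 0.1 rad and contact force between the fingers and cover below 0.2 N), for 0.1 s.
3. the low stamp stands upright on the case floor, let go (x of low_stamp in the frame of case between -0.065 and 0.065 m and y of low_stamp in the frame of case between -0.05 and 0.05 m and z of low_stamp in the frame of case below 0.012 m and angle between low_stamp's own z axis and vertical below 0.2 rad and contact force between the fingers and low_stamp below 0.2 N), for 0.1 s.
4. the cover is back on the case and pressed down home (z of cover in the frame of case below 0.0645 m and horizontal distance between cover and case below 0.008 m and angle between cover's own z axis and vertical below 0.04 rad), for 0.1 s.
At the end, for the whole second after the job is handed in: The cover is home on the case (its origin within 4.5 mm above the rim height, centred within 8 mm, level), the knob latched (below 0.3 rad), both block stamps stand upright on the case floor, and the three bystanders stand within 30 mm of where they were (all of step 4 and value of joint knob below 0.3 rad and linear speed of cover below 0.02 m/s and x of low_stamp in the frame of case between -0.065 and 0.065 m and y of low_stamp in the frame of case between -0.05 and 0.05 m and z of each of low_stamp, stored_stamp in the frame of case below 0.012 m and angle between each of low_stamp, stored_stamp's own z axis and vertical below 0.2 rad and x of stored_stamp in the frame of case between -0.065 and 0.065 m and y of stored_stamp in the frame of case between -0.05 and 0.05 m and distance of each of tall_stamp, glue_stick, handle_stamp from where it was at the start of the episode below 0.03 m and angle between each of tall_stamp, glue_stick, handle_stamp's own z axis and vertical below 0.3 rad); the robot touches nothing.
It fails at once if a bystander on the desk is knocked over or shifted by more than 40 mm (angle between any of tall_stamp, glue_stick, handle_stamp's own z axis and vertical above 0.6 rad or distance of any of tall_stamp, glue_stick, handle_stamp from where it was at the start of the episode above 0.04 m).
It fails at once if the stamp already in the case is tipped over (angle between stored_stamp's own z axis and vertical above 0.7 rad).
It also fails if it takes over 72 s, if anything falls off the work surface, if the arm or the gripper's body presses on something with over 40 N, if the wrist force passes 120 N, or if a joint passes its speed limit or range.

## Robot

A 6-joint arm with a two-finger parallel gripper is mounted at the origin on a cart in front of the work surface, level with it; the furniture and walls round the work are solid. World frame = base frame: x ahead of the robot, y to its left, z up, the work surface at z = 0. Lengths are in mm, angles in rad, forces in N, time in s.
With the tool pointing down it reaches from about 300 to 775 mm from the base axis. Payload 14.6 kg.
Tool frame: the origin (TCP) lies between the finger pads; the fingertips stand manip.tip_reach ahead of it and the grasp point (between the pads) lies 5 mm behind it (manip.tip_reach is the distance from the TCP to the fingertips, in mm); z points along the fingers, y is the line along which they close (so a half turn about z gives the same grasp; the last joint's range is limited). The gripper opens to 94 mm and grips with 3 to 60 N. Pads are 16 mm wide; open, the fingers measure 119 mm over their backs; the gripper's body (75 mm by 177 mm) begins 78 mm behind the grasp point.
Start: joints at [1.256, 0.3, 1.521, -0, 1.321, -0.067], TCP at [134.897, 533.19, 219.446] pointing down, gripper open.
Joint ranges: [-3.03, 3.03], [-0.79, 2.21], [0.23, 2.52], [-1.04, 4.18], [0, 3.07], [-2.55, 2.55]. Speed limits (rad/s): [2.22, 2.22, 2.57, 3.14, 3.14, 3.14].

## Interface

Orientations are given as [roll, pitch, yaw] about the fixed x, y, z axes, in that order (R = Rz(yaw) Ry(pitch) Rx(roll)).
In Python, from cell import manip gives the robot as it stands. The module is installed in compiled form; this text tells all that it offers.
- The arm moves only by the shell command python3 -m creep 'ROWS' [FORCE]. ROWS is JSON, a list of rows, each a list of 3 entries, a list of its own where there are three numbers: the opening, from -1 (shut) to 1 (fully open), then the shift along the tool's x, y, z in cm, then the turn about the tool's z in units of 5 degrees (1.0 is 5 degrees). In form: [[grip, [tx, ty, tz], roll], ...]. A call has 1 to 12 rows; each row is the pose to reach, as a shift and turn from the pose commanded when the call began, along the tool's axes at that moment; what a row does not reach only later rows make up. A row lasts 1/10 s, in which the tool goes at most 50 mm and 8.59 degrees, less where a joint would pass 70% of its speed; a pose out of reach is approached as far as the arm can. A call with a gripper value outside its range is refused whole. The fingers move at their own pace and stop on an object; FORCE is the grip in N (left out, the last holds). Time passes only in rows, so rows that repeat a pose let the fingers close. It gives the time, the measured TCP pose, the force, the opening and the grip force at its end, in the units of the state.
- manip.read_state(): the state, without advancing time (a new reading comes with each control period).
- manip.camera(name): name is "side" or "top" or "wrist"; returns the picture (400x640x3 uint8, red, green, blue); there is no depth.
- manip.camera_params(name): a dict with "fovy" (degrees; the focal length in pixels is half the picture's height over the tangent of half this angle, whatever the lens; pixels are square), "cx", "cy" (the principal point, pixels), "origin" and "attitude" of the camera in the world. Camera axes: x right, y down, z forward; pixel columns grow to the right and rows downward; lengths in mm; the calibration is good to about 2 mm. A picture is of the moment at which its call begins: read the wrist's pose just before it. camera_params takes no time and is no camera call; for the wrist camera it gives the pose at the moment of the call.
- manip.sign_off(): hands the job in; it is judged then, once.
The state is a dict: "clock": time; "joints": joint angles; "qd": joint speeds; "effort": joint torques, N m; "eef_pos": TCP position; "eef_rot": TCP orientation; "wrist_force": force on the tool from outside, world axes, zero at the start; "moment": the same for the moment, N m; "finger_gap": finger opening in mm; "finger_force": force on a finger pad.
Only numpy, scipy, OpenCV 4.12 (cv2) and the standard library are available. Lean on these libraries where they do the work, as an engineer would, in place of code of your own. Each camera call takes 0.05 s, during which the arm holds its last target. There are 200 camera calls.

## Working session

There is one attempt and no reset: what is moved stays moved. The work goes in short steps, Python scripts to look and compute and a shell command to move; the robot and the scene stay as the last step left them, time stands still between calls to the robot, and variables do not carry over. Pictures are saved under pics/ and viewed, at most 10 in all, crops included, and the job is handed in when it is done.

```bash
mkdir -p pics; python3 - <<'E'
from cell import manip
import cv2,numpy as np
print(manip.tip_reach); s=manip.read_state(); print(s)
for n in("side","top","wrist"):
    print(n,manip.camera_params(n)); im=manip.camera(n); cv2.imwrite(f"pics/{n}0.png",im[:,:,::-1])
E
```

```text
14.0
{'clock': 0.0, 'joints': array([ 1.25639053e+00,  3.00489575e-01,  1.52157476e+00, -1.99685496e-05,
        1.32066394e+00, -6.65806640e-02]), 'qd': array([ 1.45559146e-04,  3.35292855e-04,  9.17439641e-05,  4.67163323e-04,
       -1.26965949e-03, -6.56413067e-04]), 'effort': array([-1.59859087e-04, -5.31811202e+01, -3.52729833e+01,  7.08360784e-02,
        2.44013756e-02, -1.50647752e-04]), 'eef_pos': array([134.83722042, 532.97268154, 218.87884933]), 'eef_rot': array([-3.14045826e+00, -5.62560373e-05,  2.89377244e+00]), 'wrist_force': array([0.46034334, 0.94487661, 0.21714524]), 'moment': array([ 0.00076966, -0.04320598, -0.00407869]), 'finger_force': 0.0, 'finger_gap': 93.91168009865382}
side {'fovy': 48.50576843247544, 'cx': 313.694053103015, 'cy': 200.65454225475875, 'origin': array([ 425.12699475, -862.88256729,  807.80376249]), 'attitude': array([-2.25225378,  0.01201212, -0.07851816])}
top {'fovy': 54.90750173454386, 'cx': 319.1556240341088, 'cy': 198.85731785849254, 'origin': array([ 408.39053561,   -8.24317308, 1189.85658835]), 'attitude': array([-3.06224162,  0.02611048, -1.57971055])}
wrist {'fovy': 66.1468209647913, 'cx': 327.0252499525312, 'cy': 196.84722441925052, 'origin': array([ 64.70559639, 549.81419418, 382.88863834]), 'attitude': array([2.89576664e+00, 2.27582882e-03, 1.32224368e+00])}
```

View pics/top0.png

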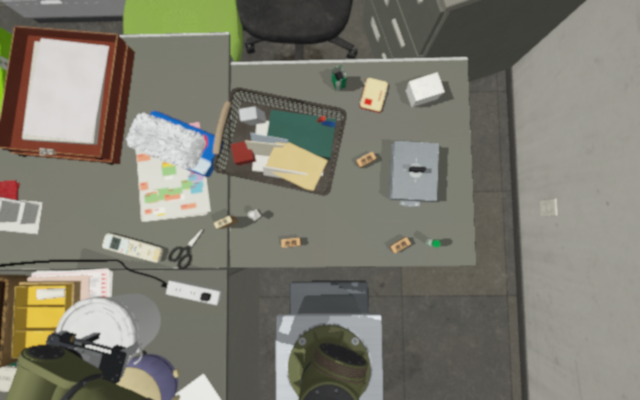

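View pics/side0.png

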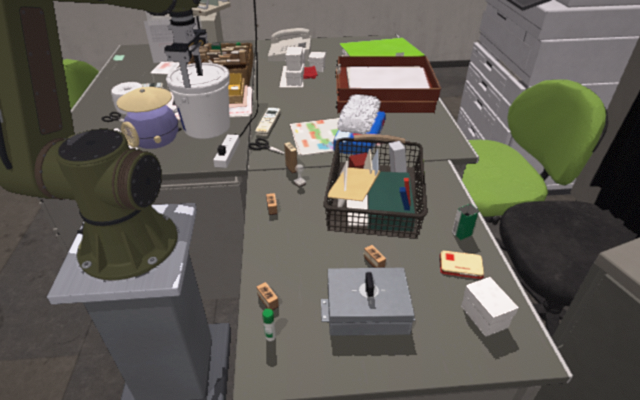

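Top view: block-like wooden things at (366,159), (290,242) and (400,244), with the tall stamp at (222,222). The low stamp should be (400,244), the farthest right, with the glue stick beside it at (435,243). The case is at (415,171) and the basket at (285,140).

```bash
cat > h.py <<'E'
from cell import manip
import cv2,numpy as np
from scipy.spatial.transform import Rotation as Ro
def ray(P,u,v):
    f=200/np.tan(np.radians(P["fovy"]/2))
    d=Ro.from_euler("xyz",P["attitude"]).apply([(u-P["cx"])/f,(v-P["cy"])/f,1.])
    return np.array(P["origin"]),d/np.linalg.norm(d)
def onz(P,u,v,z):
    o,d=ray(P,u,v); return o+d*(z-o[2])/d[2]
def tri(*obs):
    A=np.zeros((3,3));b=np.zeros(3)
    for P,u,v in obs:
        o,d=ray(P,u,v);M=np.eye(3)-np.outer(d,d);A+=M;b+=M@o
    x=np.linalg.solve(A,b)
    return x,[float(np.linalg.norm((np.eye(3)-np.outer(d,d))@(x-o))) for o,d in (ray(*q) for q in obs)]
def proj(P,X):
    f=200/np.tan(np.radians(P["fovy"]/2))
    c=Ro.from_euler("xyz",P["attitude"]).inv().apply(np.asarray(X)-P["origin"])
    return P["cx"]+f*c[0]/c[2],P["cy"]+f*c[1]/c[2]
def blobs(im,lo,hi,mn=30,roi=None):
    m=cv2.inRange(cv2.cvtColor(im,cv2.COLOR_RGB2HSV),lo,hi)
    if roi:
        z=np.zeros_like(m);x0,y0,x1,y1=roi;z[y0:y1,x0:x1]=m[y0:y1,x0:x1];m=z
    return [(cv2.contourArea(c),cv2.minAreaRect(c),c) for c in cv2.findContours(m,cv2.RETR_EXTERNAL,cv2.CHAIN_APPROX_NONE)[0] if cv2.contourArea(c)>mn]
E
python3 - <<'E'
from h import *
np.set_printoptions(precision=1,suppress=True)
P={n:manip.camera_params(n) for n in("side","top")}
im={n:cv2.imread(f"pics/{n}0.png")[:,:,::-1].copy() for n in P}
for n,roi in(("top",(200,140,460,265)),("side",(240,130,420,320))):
    print(n)
    for a,r,c in blobs(im[n],(5,70,80),(22,255,255),30,roi): print(a,np.round(r[0],1),np.round(r[1],1),round(r[2]), onz(P[n],*r[0],32))
for k,t,s in(("knob",(417,170),(369.5,283)),("case ctr",(415,171),(369,290))):
    print(k,tri((P["top"],*t),(P["side"],*s)))
print("glue",onz(P["top"],433,243,40),"case rim pl",onz(P["top"],415,171,66))
a=cv2.resize(im["top"][130:265,330:480],None,fx=4,fy=4,interpolation=2)
cv2.imwrite("pics/crop.png",a[:,:,::-1])
E
```

```text
top
171.0 [400.1 244.6] [ 9.8 20.8] 59 [ 361.5 -218.4   32. ]
148.5 [290.5 241.9] [ 8.8 19.8] 84 [372.1 108.3  32. ]
44.5 [227.9 222.3] [ 6.7 18.3] 63 [432.7 297.7  32. ]
63.0 [300.1 181.8] [38.9 14.9] 5 [553.2  78.7  32. ]
165.0 [365.9 159.3] [ 9.4 20.1] 63 [ 619.6 -121.7   32. ]
41.0 [280.7 154.2] [12.4 21.5] 15 [638.8 137.4  32. ]
side
308.5 [266.8 295. ] [27.5 14.7] 51 [ 362.1 -227.6   32. ]
221.5 [374.5 256.5] [26.9 14.1] 45 [ 619.3 -133.9   32. ]
160.0 [271.5 202.8] [20.1  9.8] 82 [373.9  93.   32. ]
1017.0 [353.  182.9] [50.2 33.3] 4 [611.2 162.6  32. ]
178.5 [290.5 157.5] [11. 27.] 0 [434.9 313.8  32. ]
162.0 [379.2 137.5] [50.1  6.1] 4 [735.9 405.9  32. ]
knob (array([ 578.4, -261.9,   89.1]), [2.2291238967830123, 2.2291238967830527])
case ctr (array([ 579. , -261.3,   65.9]), [2.2019314822121387, 2.20193148221203])
glue [ 365.9 -313.5   40. ] case rim pl [ 576.8 -261.1   66. ]
```

View pics/crop.png

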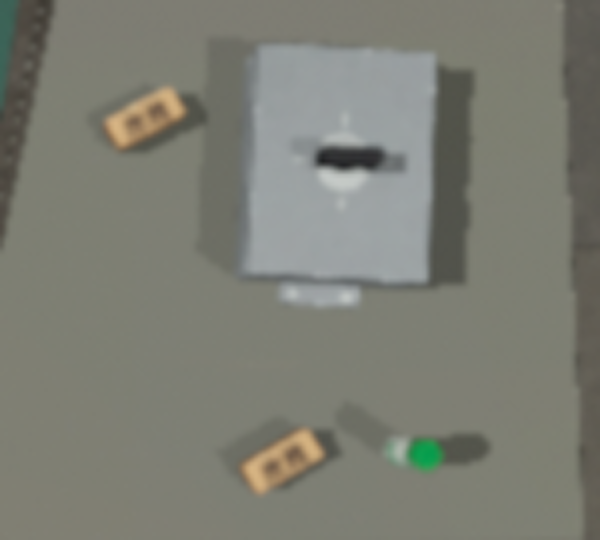

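The crop shows the low stamp at crop (284,460), i.e. (400,244.6), upright, with the glue stick to its right. It is the lowest-y block of the three alike: (366,159) y=-122, (290,242) y=+108, (400,244) y=-218. The bar lies along the case's y, so the knob is latched. Next, get the case's angle and the approach shift.

```bash
cat >> h.py <<'E'
np.set_printoptions(precision=2,suppress=True)
def togo(x,y,z,yaw):
    "shift (cm, tool axes) and turn (5 deg units) from the present pose, tool down"
    s=manip.read_state();R=Ro.from_euler("xyz",s["eef_rot"])
    d=R.inv().apply(np.array([x,y,z])-s["eef_pos"])/10
    t=-(np.degrees(yaw-s["eef_rot"][2])+180)%360-0
    t=(-(np.degrees(yaw-s["eef_rot"][2]))+180)%360-180
    print("togo",d,"turn",round(t/5,3))
E
python3 - <<'E'
from h import *
P=manip.camera_params("top")
c=[onz(P,330+u/4,130+v/4,66)for u,v in((257,43),(437,52),(428,284),(245,274))]
print(np.array(c),np.mean(c,0))
for a,b in((3,0),(2,1)): d=c[a]-c[b]; d=-d; print(np.linalg.norm(d),np.degrees(np.arctan2(d[1],d[0])))
for a,b in((0,1),(3,2)): d=c[a]-c[b]; print(np.linalg.norm(d),np.degrees(np.arctan2(d[1],d[0])))
print("basket corner",onz(P,328,192,83),onz(P,217,178,83),"handle",onz(P,255,214,30))
togo(577,-262,230,np.radians(92))
E
```

```text
[[ 667.56 -202.81   66.  ]
 [ 658.87 -334.28   66.  ]
 [ 488.04 -322.08   66.  ]
 [ 496.78 -189.96   66.  ]] [ 577.81 -262.28   66.  ]
171.2644365871689 -4.305763557321977
171.26950595467372 -4.086064769444369
131.75540743789983 86.21879071142178
132.41207109203808 86.21454044438681
basket corner [516.27  -5.85  83.  ] [561.02 317.53  83.  ] handle [457.07 215.9   30.  ]
togo [-62.36 -66.23  -1.04] turn 14.76
```

```bash
python3 -m creep '[[1,[0,0,-4],0],[1,[0,0,-5],0],[1,[-20,-21,-5],4],[1,[-62.4,-66.2,-5],16],[1,[-62.4,-66.2,-5],16],[1,[-62.4,-66.2,-5],16],[1,[-62.4,-66.2,-5],16],[1,[-62.4,-66.2,-5],16],[1,[-62.4,-66.2,-5],16],[1,[-62.4,-66.2,-5],16],[1,[-62.4,-66.2,-5],16],[1,[-62.4,-66.2,-5],16]]' 30; python3 -c "
from h import *
togo(577,-262,230,np.radians(86))"
```

```text
clock: 1.35
eef_pos: [378.7, 94.4, 269.5]
eef_rot: [3.141, -0.0, 1.492]
wrist_force: [1.5, 1.6, -0.1]
finger_gap: 94.1
finger_force: 0.0
togo [-33.96  22.58   3.96] turn -0.105
```

```bash
python3 -m creep '[[1,[-34,22.5,2],0],[1,[-34,22.5,2],0],[1,[-34,22.5,2],0],[1,[-34,22.5,2],0],[1,[-34,22.5,2],0],[1,[-34,22.5,2],0],[1,[-34,22.5,2],0],[1,[-34,22.5,2],0],[1,[-34,22.5,2],0],[1,[-34,22.5,2],0],[1,[-34,22.5,2],0],[1,[-34,22.5,2],0]]'; python3 - <<'E'
from h import *
togo(577,-262,230,np.radians(86))
P=manip.camera_params("wrist"); im=manip.camera("wrist"); cv2.imwrite("pics/w1.png",im[:,:,::-1]); print(P)
np.save("w1.npy",P,allow_pickle=True)
E
```

```text
clock: 2.55
eef_pos: [577.6, -257.8, 250.2]
eef_rot: [3.141, 0.0, 1.499]
wrist_force: [-0.1, 0.1, -0.1]
finger_gap: 94.0
finger_force: 0.0
togo [-0.42 -0.03  2.02] turn -0.025
{'fovy': 66.1468209647913, 'cx': 327.0252499525312, 'cy': 196.84722441925052, 'origin': array([ 580.96, -187.91,  414.12]), 'attitude': array([ 2.89,  0.  , -0.07])}
```

View pics/w1.png

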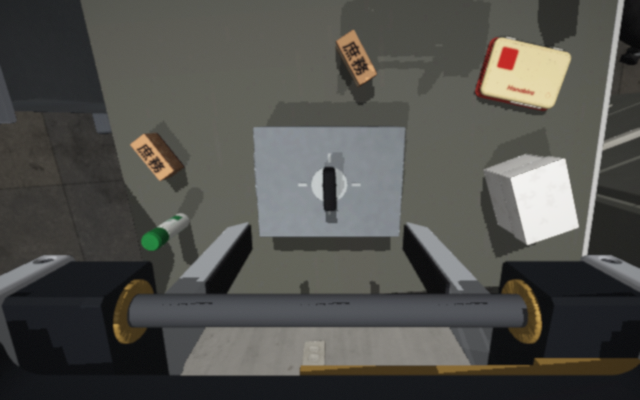

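Wrist view: the cover at (254–405,127–236), bar upright at (330,188), low stamp at (156,156), glue stick at (165,232), clear of the fingers. Now measure with wrist and top together.

```bash
python3 - <<'E'
from h import *
W=np.load("w1.npy",allow_pickle=True).item();T=manip.camera_params("top")
w=cv2.imread("pics/w1.png")[:,:,::-1].copy();t=cv2.imread("pics/top0.png")[:,:,::-1].copy()
def big(im,lo,hi,roi): return max(blobs(im,lo,hi,10,roi),key=lambda b:b[0])
def quad(c):
    h=cv2.convexHull(c)
    q=cv2.approxPolyDP(h,.04*cv2.arcLength(h,True),True)[:,0].astype(float); return q
ls=w[175,270],w[110,270];print("lit/desk",ls,cv2.cvtColor(w[175:176,270:271],cv2.COLOR_RGB2HSV),cv2.cvtColor(w[110:111,270:271],cv2.COLOR_RGB2HSV))
hw=(95,0,110),(125,90,255)
Q={}
for n,im,P,roi in(("w",w,W,(235,110,425,245)),("t",t,T,(388,138,442,204))):
    a,r,c=big(im,*hw,roi); q=quad(c); print(n,a,q.tolist()); 
    X=np.array([onz(P,*p,66)for p in q]);Q[n]=(q,X);print(X,X.mean(0))
if all(len(Q[n][0])==4 for n in Q):
    for p,x in zip(*Q["w"]):
        j=np.argmin(np.linalg.norm(Q["t"][1]-x,axis=1)); print("corner",tri((W,*p),(T,*Q["t"][0][j])))
    q,X=Q["w"]; 
    for i in range(4): d=X[i]-X[i-1]; print("edge",np.linalg.norm(d),np.degrees(np.arctan2(d[1],d[0]))%180)
for n,im,P,roi in(("w",w,W,(310,145,350,225)),("t",t,T,(405,160,430,180))):
    a,r,c=big(im,(0,0,0),(180,255,50),roi);print("bar",n,a,r,cv2.boundingRect(c),onz(P,*r[0],102)); Q["b"+n]=r[0]
print(tri((W,*Q["bw"]),(T,*Q["bt"])))
hs=(5,70,80),(22,255,255)
a,r,c=big(w,*hs,(120,120,190,190));print("stamp",r,onz(W,*r[0],32)); a2,r2,c2=big(t,*hs,(380,230,420,260))
print(tri((W,*r[0]),(T,*r2[0])))
togo(577,-262,230,np.radians(86))
E
```

```text
lit/desk (array([138, 144, 149], dtype=uint8), array([98, 98, 90], dtype=uint8)) [[[104  19 149]]] [[[30 21 98]]]
w 15697.5 [[404.0, 128.0], [398.0, 235.0], [260.0, 235.0], [254.0, 127.0]]
[[ 664.97 -203.77   66.  ]
 [ 656.33 -329.58   66.  ]
 [ 490.13 -317.5    66.  ]
 [ 499.57 -190.64   66.  ]] [ 577.75 -260.37   66.  ]
t 235.0 [[437.0, 167.0], [421.0, 199.0], [393.0, 198.0], [426.0, 168.0]]
[[ 587.74 -325.37   66.  ]
 [ 494.37 -276.08   66.  ]
 [ 498.19 -195.07   66.  ]
 [ 585.21 -293.32   66.  ]] [ 541.38 -272.46   66.  ]
corner (array([ 524.1 , -173.37,  571.67]), [19.66261155779449, 19.66261155779449])
corner (array([ 578.64, -247.96,  296.63]), [30.3136614714691, 30.313661471469135])
corner (array([ 497.43, -281.78,  114.22]), [17.919594455896522, 17.919594455896554])
corner (array([ 499.01, -192.64,   68.22]), [2.2761885349456774, 2.2761885349457427])
edge 165.91772920002262 175.459514617612
edge 126.10303764763133 86.07071456928168
edge 166.63281445686115 175.8455846105141
edge 127.22023741243699 85.74498988628264
bar w 435.0 ((329.0, 188.5), (43.0, 12.0), 90.0) (323, 167, 13, 44) [ 577.71 -258.07  102.  ]Traceback (most recent call last):
  File "<stdin>", line 20, in <module>
  File "<stdin>", line 4, in big
ValueError: max() iterable argument is empty
```

```bash
python3 - <<'E'
from h import *
W=np.load("w1.npy",allow_pickle=True).item();T=manip.camera_params("top")
w=cv2.imread("pics/w1.png")[:,:,::-1].copy();t=cv2.imread("pics/top0.png")[:,:,::-1].copy()
cr=[(257,43),(437,52),(428,284),(245,274)]
wc=[(404.5,127.5),(398.5,235.5),(259.5,235.5),(253.5,126.5)]
tc=[(330+u/4,130+v/4)for u,v in cr]
for p,q in zip(wc,(tc[0],tc[1],tc[2],tc[3])): print("corner",tri((W,*p),(T,*q)))
b=max(blobs(t,(0,0,0),(180,255,75),3,(402,162,432,182)),key=lambda b:b[0]);print(b[:2])
print("bar",tri((W,329,185),(T,*b[1][0])))
hs=(5,70,80),(22,255,255)
r=max(blobs(w,*hs,10,(120,120,190,190)),key=lambda b:b[0])[1];r2=max(blobs(t,*hs,10,(380,230,420,260)),key=lambda b:b[0])[1]
print("stamp",r,onz(W,*r[0],20),tri((W,*r[0]),(T,*r2[0])))
bx=cv2.boxPoints(r);X=np.array([onz(W,*p,28)for p in bx])
for i in range(4): d=X[i]-X[i-1]; print("edge",np.linalg.norm(d),np.degrees(np.arctan2(d[1],d[0]))%180)
togo(578,-261,98,np.radians(85.8))
E
```

```text
corner (array([ 667.8, -203.6,   60.7]), [0.9634560848475516, 0.9634560848476711])
corner (array([ 664.9 , -343.39,   34.22]), [1.0279921184491299, 1.0279921184491754])
corner (array([ 488.04, -322.25,   59.44]), [1.6539712606763168, 1.653971260676432])
corner (array([ 497.45, -190.51,   59.97]), [0.463082287778505, 0.4630822877784881])
(44.5, ((417.0, 169.0), (4.0, 16.0), 90.0))
bar (array([ 577.71, -257.32,   98.55]), [2.19909483985544, 2.199094839855405])
stamp ((153.71534729003906, 155.59654235839844), (49.111106872558594, 23.992673873901367), 50.710594177246094) [ 356.01 -217.14   20.  ] (array([ 361.69, -217.47,   30.56]), [1.1449517373125888, 1.14495173731249])
edge 57.96956323948757 119.62274153024619
edge 31.6857278438881 31.459463318422113
edge 57.23429043115896 120.59235944508754
edge 32.68534728155672 32.70773877787707
togo [-0.3   0.04 15.23] turn 0.015
```

```bash
python3 -m creep '[[1,[-0.3,0,4],0],[1,[-0.3,0,8],0],[1,[-0.3,0,12],0],[1,[-0.3,0,14],0],[1,[-0.3,0,15],0],[1,[-0.3,0,16],0],[1,[-0.3,0,16.3],0],[1,[-0.3,0,16.3],0]]' 30;  python3 -m creep '[[-1,[0,0,0],0],[-1,[0,0,0],0],[-1,[0,0,0],0],[-1,[0,0,0],0],[-1,[0,0,0],0],[-1,[0,0,0],0],[-1,[0,0,0],0],[-1,[0,0,0],0]]' 30
```

```text
clock: 3.4
eef_pos: [577.8, -262.1, 87.1]
eef_rot: [3.141, 0.0, 1.498]
wrist_force: [0.2, -0.6, -0.2]
finger_gap: 94.1
finger_force: 0.0
clock: 4.2
eef_pos: [577.5, -262.1, 86.4]
eef_rot: [-3.142, -0.0, 1.498]
wrist_force: [-0.2, -0.3, 0.1]
finger_gap: 33.2
finger_force: 0.0
```

```bash
python3 -m creep '[[-1,[0,0,0],0],[-1,[0,0,0],0],[-1,[0,0,0],0],[-1,[0,0,0],0],[-1,[0,0,0],0],[-1,[0,0,0],0]]' 30
```

```text
clock: 4.8
eef_pos: [578.3, -262.2, 86.6]
eef_rot: [3.139, 0.0, 1.498]
wrist_force: [5.6, -0.8, -2.9]
finger_gap: 13.9
finger_force: 29.9
```

```bash
python3 -m creep '[[-1,[0,0,0.1],-1.5],[-1,[0,0,0.1],-3],[-1,[0,0,0.1],-4.5],[-1,[0,0,0.1],-6],[-1,[0,0,0.1],-7.5],[-1,[0,0,0.1],-9],[-1,[0,0,0.1],-10.5],[-1,[0,0,0],-12],[-1,[0,0,-0.1],-13.5],[-1,[0,0,-0.2],-15],[-1,[0,0,-0.3],-16.5],[-1,[0,0,-0.3],-18]]' 40; python3 -m creep '[[-1,[0,0,0],0],[-1,[0,0,0],0]]'
```

```text
clock: 6.0
eef_pos: [578.5, -261.5, 89.9]
eef_rot: [3.141, 0.002, 3.074]
wrist_force: [5.8, 5.3, 0.7]
finger_gap: 13.8
finger_force: 40.0
clock: 6.2
eef_pos: [578.5, -261.6, 89.9]
eef_rot: [3.141, 0.002, 3.069]
wrist_force: [6.4, 4.4, 1.0]
finger_gap: 13.7
finger_force: 39.9
```

```bash
python3 -m creep '[[-1,[0,0,-0.5],0],[-1,[0,0,-1],0],[-1,[0,0,-2],0],[-1,[0,0,-4],0],[-1,[0,0,-6],0],[-1,[0,0,-8],0],[-1,[0,0,-8],0],[-1,[0,0,-8],0]]' 50; python3 - <<'E'
from h import *
togo(398,-60,100,manip.read_state()["eef_rot"][2])
im=manip.camera("side"); cv2.imwrite("pics/s2.png",im[100:380,180:580,::-1])
E
```

```text
clock: 7.0
eef_pos: [577.3, -262.0, 168.6]
eef_rot: [3.141, -0.001, 3.068]
wrist_force: [-0.6, 0.2, -3.8]
finger_gap: 13.9
finger_force: 50.0
togo [19.35 18.84  6.88] turn 0.0
```

View pics/s2.png

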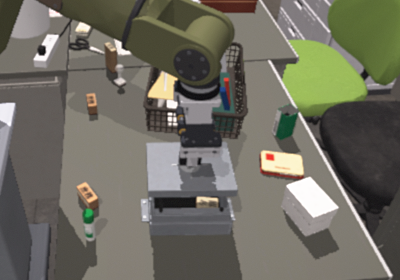

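The cover hangs level from the gripper; the stored stamp shows at the crop's (206,202), the case's world +x half. Carry the cover to the clear desk at (398,-60).

```bash
python3 -m creep '[[-1,[4,4,0],0],[-1,[8,8,0],0],[-1,[11,11,0],0],[-1,[14,14,0],0],[-1,[17,17,0],0],[-1,[19.3,18.8,0],0],[-1,[19.3,18.8,0],0],[-1,[19.3,18.8,4],0],[-1,[19.3,18.8,8],0],[-1,[19.3,18.8,10],0],[-1,[19.3,18.8,11],0],[-1,[19.3,18.8,11.5],0]]'; python3 -m creep '[[-1,[0,0,0.4],0],[-1,[0,0,0.8],0],[-1,[0,0,1.1],0],[-1,[0,0,1.3],0],[-1,[0,0,1.4],0],[-1,[0,0,1.4],0]]'
```

```text
clock: 8.25
eef_pos: [398.6, -60.7, 53.6]
eef_rot: [3.141, -0.001, 3.068]
wrist_force: [-0.4, 0.4, -3.2]
finger_gap: 13.5
finger_force: 50.0
clock: 8.85
eef_pos: [399.0, -60.5, 40.6]
eef_rot: [-3.142, 0.0, 3.068]
wrist_force: [-0.7, 0.4, -2.5]
finger_gap: 13.6
finger_force: 50.0
```

```bash
python3 -m creep '[[-1,[0,0,0.1],0],[-1,[0,0,0.15],0],[0.2,[0,0,0.15],0],[0.2,[0,0,0.1],0],[0.2,[0,0,0],0],[0.2,[0,0,0],0],[0.2,[0,0,0],0],[0.2,[0,0,-1],0],[0.2,[0,0,-4],0],[0.2,[0,0,-9],0],[0.2,[0,0,-14],0],[0.2,[0,0,-20],0]]'; python3 - <<'E'
from h import *
togo(361.7,-217.5,200,np.radians(119.5))
E
```

```text
clock: 10.05
eef_pos: [398.1, -60.4, 233.3]
eef_rot: [-3.141, 0.001, 3.068]
wrist_force: [1.3, -0.1, 0.3]
finger_gap: 56.3
finger_force: 0.0
togo [  2.49 -15.94   3.33] turn 11.261
```

```bash
python3 -m creep '[[0.2,[1,-5,2],2],[0.2,[2,-10,3],4],[0.2,[2.5,-15,3],6],[0.2,[2.5,-15.9,3],8],[0.2,[2.5,-15.9,3],10],[0.2,[2.5,-15.9,3],11.3],[0.2,[2.5,-15.9,3],11.3],[0.2,[2.5,-15.9,3],11.3],[0.2,[2.5,-15.9,3],11.3]]' ; python3 - <<'E'
from h import *
P=manip.camera_params("wrist"); w=manip.camera("wrist"); cv2.imwrite("pics/w3.png",w[:,:,::-1]); np.save("w3.npy",P,allow_pickle=True)
print(proj(P,(361.7,-217.5,30)))
for a,r,c in blobs(w,(5,70,80),(22,255,255),200): print(a,r,onz(P,*r[0],30))
E
```

```text
clock: 10.95
eef_pos: [362.2, -217.2, 200.9]
eef_rot: [3.141, 0.0, 2.085]
wrist_force: [0.5, -0.0, -0.0]
finger_gap: 56.6
finger_force: 0.0
(np.float64(328.61054876197744), np.float64(184.9976947553507))
3478.0 ((389.47418212890625, 365.9378356933594), (15.4248046875, 354.99761962890625), 89.79012298583984) [ 549.7  -388.47   30.  ]
637.0 ((446.6246337890625, 310.9342346191406), (62.915557861328125, 21.14632797241211), 83.9909896850586) [ 567.66 -284.4    30.  ]
794.0 ((207.35304260253906, 310.984130859375), (23.26982307434082, 64.81155395507812), 6.170175075531006) [ 309.26 -430.61   30.  ]
1199.5 ((557.7557373046875, 218.93629455566406), (37.442588806152344, 52.419620513916016), 14.620874404907227) [ 609.44 -123.19   30.  ]
1131.0 ((326.0, 183.0), (52.0, 22.0), 90.0) [ 358.06 -216.95   30.  ]
```

View pics/w3.png

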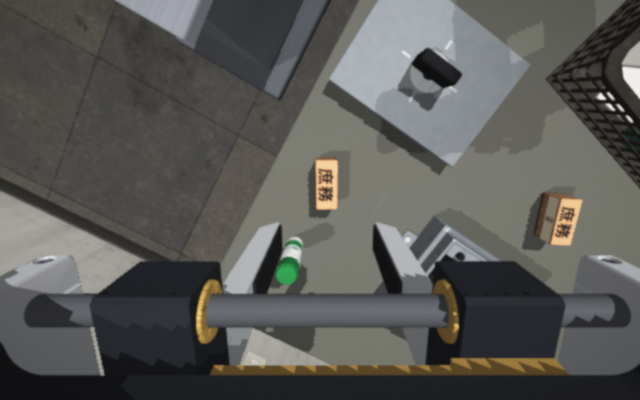

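The low stamp is at (326,183), upright between the fingers with its long side along the tool's x. The glue stick at (290,262) is clear of the fingers. The cover lies flat on the desk at (430,80).

```bash
python3 -m creep '[[0.2,[0.1,-0.15,5],0],[0.2,[0.1,-0.15,10],0],[0.2,[0.1,-0.15,14],0],[0.2,[0.1,-0.15,16],0],[0.2,[0.1,-0.15,17],0],[0.2,[0.1,-0.15,17.6],0],[0.2,[0.1,-0.15,18],0],[-1,[0.1,-0.15,18],0],[-1,[0.1,-0.15,18],0],[-1,[0.1,-0.15,18],0],[-1,[0.1,-0.15,18],0],[-1,[0.1,-0.15,18],0]]' 12; python3 -m creep '[[-1,[0,0,0],0],[-1,[0,0,0],0],[-1,[0,0,0],0]]' 12
```

```text
clock: 12.2
eef_pos: [360.6, -217.2, 20.8]
eef_rot: [3.141, 0.001, 2.082]
wrist_force: [0.1, 1.1, 3.9]
finger_gap: 24.1
finger_force: 12.0
clock: 12.5
eef_pos: [360.6, -217.2, 20.8]
eef_rot: [3.141, 0.0, 2.082]
wrist_force: [-1.4, 1.4, 5.9]
finger_gap: 24.0
finger_force: 12.0
```

```bash
python3 -m creep '[[-1,[0,0,-2],0],[-1,[0,0,-6],0],[-1,[0,0,-11],0],[-1,[0,0,-15],0],[-1,[0,0,-15],0]]'; python3 -c "
from h import *
togo(541,-258.8,170,np.radians(85.8))"
```

```text
clock: 13.0
eef_pos: [362.0, -218.3, 175.1]
eef_rot: [3.138, 0.008, 2.082]
wrist_force: [-0.4, 0.2, -1.2]
finger_gap: 23.7
finger_force: 12.0
togo [-12.29  13.62   0.65] turn 6.701
```

```bash
python3 -m creep '[[-1,[-4,4,0],1.5],[-1,[-8,8,0],3],[-1,[-11,12,0],5],[-1,[-12.3,13.6,0],6.7],[-1,[-12.3,13.6,0],6.7],[-1,[-12.3,13.6,0],6.7],[-1,[-12.3,13.6,0],6.7]]'; python3 - <<'E'
from h import *
togo(541,-258.8,60,np.radians(85.8))
P=manip.camera_params("wrist"); w=manip.camera("wrist"); cv2.imwrite("pics/w4.png",w[:,:,::-1]); np.save("w4.npy",P,allow_pickle=True)
E
```

```text
clock: 13.7
eef_pos: [538.4, -257.7, 169.9]
eef_rot: [-3.141, -0.0, 1.499]
wrist_force: [0.3, -0.3, -0.6]
finger_gap: 23.9
finger_force: 12.0
togo [-0.1   0.28 10.99] turn 0.019
```

View pics/w4.png

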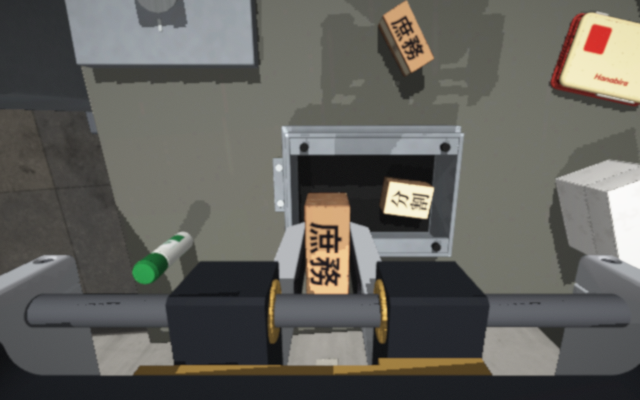

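Wrist view: the stamp is held straight at (327,245), and the stored stamp stands at (407,199). The case mouth spans columns ~298–440, and its left half is free.

```bash
python3 - <<'E'
from h import *
P=np.load("w4.npy",allow_pickle=True).item()
C=np.array([577.8,-261.5]);a=np.radians(-4.2);R=np.array([[np.cos(a),-np.sin(a)],[np.sin(a),np.cos(a)]])
def case(p,z): X=onz(P,*p,z); return X[:2].round(1),((X[:2]-C)@R).round(1)
for n,p,z in(("st TL",(386,179),34),("st TR",(434,181),34),("st BR",(430,219),34),("st BL",(382,214),34),("studs",(305,147),66),("studs",(445,147),66),("stud BR",(436,246),66),("rim TL",(286,133),60),("rim TR",(461,133),60),("mouth L",(299,175),60),("mouth R",(434,175),60)): print(n,case(p,z))
E
```

```text
st TL (array([ 595.5, -249.5]), array([16.8, 13.3]))
st TR (array([ 643. , -254.9]), array([64.5, 11.3]))
st BR (array([ 639.4, -294.4]), array([ 63.8, -28.3]))
st BL (array([ 590.5, -285.5]), array([ 14.4, -23. ]))
studs (array([ 520.7, -209.7]), array([-60.7,  47.4]))
studs (array([ 641.3, -218.5]), array([60.2, 47.6]))
stud BR (array([ 634.9, -310.1]), array([ 60.5, -44.3]))
rim TL (array([ 504.7, -196.9]), array([-77.6,  59. ]))
rim TR (array([ 657.2, -208. ]), array([75.2, 59.2]))
mouth L (array([ 512.6, -234.8]), array([-67. ,  21.8]))
mouth R (array([ 634.2, -243.6]), array([54.9, 22. ]))
```

```bash
python3 -m creep '[[-1,[0,0.45,1],0],[-1,[0,0.45,4],0],[-1,[0,0.45,7],0],[-1,[0,0.45,9],0],[-1,[0,0.45,11],0],[-1,[0,0.45,12.5],0],[-1,[0,0.45,13.4],0],[-1,[0,0.45,14],0],[-1,[0,0.45,14.3],0],[-1,[0,0.45,14.45],0],[-1,[0,0.45,14.5],0],[-1,[0,0.45,14.5],0]]'
```

```text
clock: 14.95
eef_pos: [543.9, -258.3, 25.9]
eef_rot: [3.141, 0.0, 1.498]
wrist_force: [0.5, -0.2, -0.2]
finger_gap: 24.2
finger_force: 12.0
```

```bash
python3 -m creep '[[-1,[0,0,0.1],0],[-1,[0,0,0.1],0],[-0.15,[0,0,0.1],0],[-0.15,[0,0,0.1],0],[-0.15,[0,0,0.1],0],[-0.15,[0,0,0.1],0],[-0.15,[0,0,0],0],[-0.15,[0,0,-2],0],[-0.15,[0,0,-6],0],[-0.15,[0,0,-11],0],[-0.15,[0,0,-16],0],[-0.15,[0,0,-19],0]]'; python3 - <<'E'
from h import *
P=manip.camera_params("wrist"); w=manip.camera("wrist"); cv2.imwrite("pics/w5.png",w[:,:,::-1]); np.save("w5.npy",P,allow_pickle=True)
togo(398,-60.4,200,3.068)
E
```

```text
clock: 16.15
eef_pos: [544.2, -258.4, 219.8]
eef_rot: [3.138, 0.002, 1.498]
wrist_force: [-0.5, -0.1, -0.0]
finger_gap: 40.3
finger_force: 0.0
togo [ 18.73 -16.15   2.17] turn -17.996
```

View pics/w5.png

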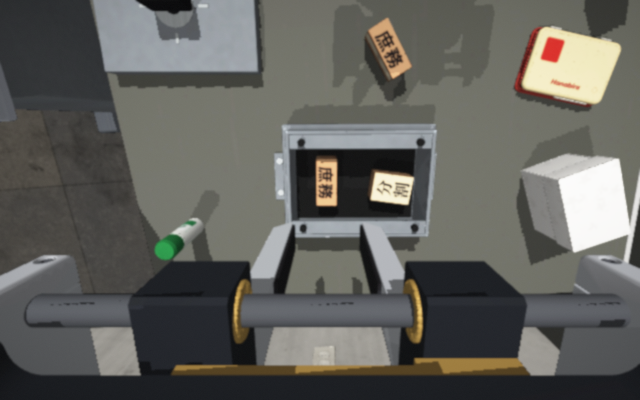

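Both stamps stand in the case, at (326,182) and (392,187). Now fetch the cover by the same grip.

```bash
python3 -m creep '[[-0.15,[5,-4,0],-1.5],[-0.15,[9,-8,0],-3],[-0.15,[13,-11,0],-4.6],[-0.15,[16,-14,0],-6.2],[0.2,[18.7,-16.1,0],-7.8],[0.2,[18.7,-16.1,0],-9.4],[0.2,[18.7,-16.1,0],-11],[0.2,[18.7,-16.1,0],-12.6],[0.2,[18.7,-16.1,0],-14.2],[0.2,[18.7,-16.1,0],-15.8],[0.2,[18.7,-16.1,0],-17.4],[0.2,[18.7,-16.1,0],-18]]' 50; python3 -m creep '[[0.2,[0,0,0],0],[0.2,[0,0,0],0]]'; python3 - <<'E'
from h import *
P=np.load("w5.npy",allow_pickle=True).item()
X=np.array([onz(P,*p,66) for p in((302,142),(418,142),(415,228),(304,228))]);print(X,X.mean(0))
togo(398.6,-60.5,39.5,3.068)
E
```

```text
clock: 17.4
eef_pos: [396.7, -59.9, 215.3]
eef_rot: [-3.142, -0.0, 3.074]
wrist_force: [-0.6, -0.4, -0.2]
finger_gap: 56.3
finger_force: 0.0
clock: 17.6
eef_pos: [396.8, -59.9, 215.4]
eef_rot: [-3.142, -0.0, 3.066]
wrist_force: [1.3, -0.2, -0.1]
finger_gap: 56.2
finger_force: 0.0
[[ 520.8  -209.61   66.  ]
 [ 638.97 -218.39   66.  ]
 [ 635.61 -311.5    66.  ]
 [ 514.24 -302.39   66.  ]] [ 577.4  -260.47   66.  ]
togo [-0.19 -0.05 17.59] turn -0.018
```

```bash
python3 -m creep '[[0.2,[-0.2,0,5],0],[0.2,[-0.2,0,10],0],[0.2,[-0.2,0,14],0],[0.2,[-0.2,0,16],0],[0.2,[-0.2,0,17],0],[0.2,[-0.2,0,17.5],0],[-1,[-0.2,0,17.5],0],[-1,[-0.2,0,17.5],0],[-1,[-0.2,0,17.5],0],[-1,[-0.2,0,17.5],0],[-1,[-0.2,0,17.5],0],[-1,[-0.2,0,17.5],0]]' 50; python3 -m creep '[[-1,[0,0,0],0],[-1,[0,0,0],0],[-1,[0,0,-1],0],[-1,[0,0,-4],0],[-1,[0,0,-9],0],[-1,[0,0,-13],0],[-1,[0,0,-13],0],[-1,[0,0,-13],0]]';python3 -c "
from h import *
togo(577.8,-261.8,130,3.068)"
```

```text
clock: 18.8
eef_pos: [399.0, -60.1, 40.7]
eef_rot: [-3.141, 0.0, 3.068]
wrist_force: [0.0, 0.0, 2.8]
finger_gap: 13.9
finger_force: 50.0
clock: 19.6
eef_pos: [398.7, -60.0, 170.6]
eef_rot: [-3.141, 0.001, 3.068]
wrist_force: [-0.3, 0.8, -3.6]
finger_gap: 13.5
finger_force: 50.0
togo [-19.34 -18.82   4.08] turn 0.004
```

```bash
python3 -m creep '[[-1,[-4,-4,0],0],[-1,[-8,-8,0],0],[-1,[-12,-12,0],0],[-1,[-15,-15,0],0],[-1,[-18,-17.5,0],0],[-1,[-19.3,-18.8,0],0],[-1,[-19.3,-18.8,0],0],[-1,[-19.3,-18.8,0],0],[-1,[-19.3,-18.8,3],0],[-1,[-19.3,-18.8,5],0],[-1,[-19.3,-18.8,5.5],0],[-1,[-19.3,-18.8,5.5],0]]';python3 -c "
from h import *
togo(577.8,-261.8,90.5,3.068)"
```

```text
clock: 20.8
eef_pos: [577.0, -260.9, 115.0]
eef_rot: [3.141, -0.001, 3.069]
wrist_force: [0.2, -1.0, -3.2]
finger_gap: 13.7
finger_force: 50.0
togo [-0.09 -0.09  2.45] turn 0.01
```

```bash
python3 -m creep '[[-1,[-0.05,-0.05,0.4],0],[-1,[-0.05,-0.05,0.8],0],[-1,[-0.05,-0.05,1.1],0],[-1,[-0.05,-0.05,1.4],0],[-1,[-0.05,-0.05,1.6],0],[-1,[-0.05,-0.05,1.8],0],[-1,[-0.05,-0.05,1.8],0]]'
```

```text
clock: 21.5
eef_pos: [578.4, -262.3, 97.4]
eef_rot: [-3.141, 0.001, 3.068]
wrist_force: [2.6, -0.2, -2.2]
finger_gap: 13.5
finger_force: 50.0
```

```bash
python3 -m creep '[[-1,[0,0,0.3],0],[-1,[0,0,0.5],0],[-1,[0,0,0.7],0],[-1,[0,0,0.9],0],[-1,[0,0,1.05],0],[-1,[0,0,1.15],0],[-1,[0,0,1.25],0],[-1,[0,0,1.3],0],[-1,[0,0,1.3],0]]'
```

```text
clock: 22.4
eef_pos: [578.4, -262.2, 85.3]
eef_rot: [-3.141, 0.001, 3.068]
wrist_force: [0.9, 2.1, 6.9]
finger_gap: 13.6
finger_force: 50.0
```

```bash
python3 -m creep '[[-1,[0,0,0.05],0],[-1,[0,0,0.1],0],[-1,[0,0,0.15],0],[-1,[0,0,0.2],0],[-1,[0,0,0.2],0]]' 60
```

```text
clock: 22.9
eef_pos: [578.5, -262.2, 84.6]
eef_rot: [-3.141, 0.002, 3.068]
wrist_force: [-2.9, 4.1, 18.2]
finger_gap: 13.4
finger_force: 60.0
```

Seated on the rim (18 N). Turn back clockwise 90° while pressing.

```bash
python3 -m creep '[[-1,[0,0,0],1.5],[-1,[0,0,0],3],[-1,[0,0,0],4.5],[-1,[0,0,0],6],[-1,[0,0,0],7.5],[-1,[0,0,0],9],[-1,[0,0,0],10.5],[-1,[0,0,0],12],[-1,[0,0,0],13.5],[-1,[0,0,0],15],[-1,[0,0,0],16.5],[-1,[0,0,0],18]]'; python3 -m creep '[[-1,[0,0,0],0],[-1,[0,0,0],0.3],[-1,[0,0,0],0.3]]'
```

```text
clock: 24.1
eef_pos: [577.0, -263.8, 84.6]
eef_rot: [-3.14, 0.003, 1.492]
wrist_force: [-14.8, -3.1, 22.5]
finger_gap: 13.8
finger_force: 60.0
clock: 24.4
eef_pos: [577.4, -263.6, 84.6]
eef_rot: [-3.141, 0.003, 1.471]
wrist_force: [-10.9, -4.6, 20.7]
finger_gap: 13.3
finger_force: 60.2
```

```bash
python3 -m creep '[[-1,[0,0,-0.2],0],[-0.2,[0,0,-0.2],0],[-0.2,[0,0,-0.2],0],[0,[0,0,-0.2],0],[0,[0,0,-0.2],0],[0,[0,0,-1],0],[0,[0,0,-4],0],[0,[0,0,-9],0],[0,[0,0,-14],0],[0,[0,0,-16],0],[0,[0,0,-16],0],[0,[0,0,-16],0]]'; python3 - <<'E'
from h import *
P=manip.camera_params("wrist"); w=manip.camera("wrist"); s=manip.camera("side")
o=np.zeros((400,800,3),np.uint8); o[:,:480]=w[:,80:560]; o[:280,480:]=s[100:380,180:500]
cv2.imwrite("pics/end.png",o[:,:,::-1])
q=[(258,126)]
b=max(blobs(w,(0,0,0),(180,255,50),10,(300,140,360,225)),key=lambda b:b[0]);print(b[:2],manip.read_state()["eef_pos"],P["attitude"])
r=max(blobs(w,(95,0,110),(125,90,255),10,(235,110,425,250)),key=lambda b:b[0]);print(r[:2])
X=np.array([onz(P,*p,66)for p in cv2.approxPolyDP(cv2.convexHull(r[2]),20,True)[:,0].astype(float)]);print(X,X.mean(0))
E
```

```text
clock: 25.6
eef_pos: [577.8, -262.0, 242.1]
eef_rot: [-3.141, -0.0, 1.471]
wrist_force: [-0.3, 0.8, -1.1]
finger_gap: 46.5
finger_force: 0.0
(463.5, ((327.5, 187.5), (43.0, 13.0), 90.0)) [ 577.58 -261.95  240.73] [ 2.89  0.   -0.1 ]
(17105.5, ((326.5, 185.0), (128.0, 155.0), 90.0))
[[ 664.61 -206.77   66.  ]
 [ 653.09 -350.37   66.  ]
 [ 482.1  -333.33   66.  ]
 [ 500.49 -190.28   66.  ]] [ 575.07 -270.19   66.  ]
```

View pics/end.png

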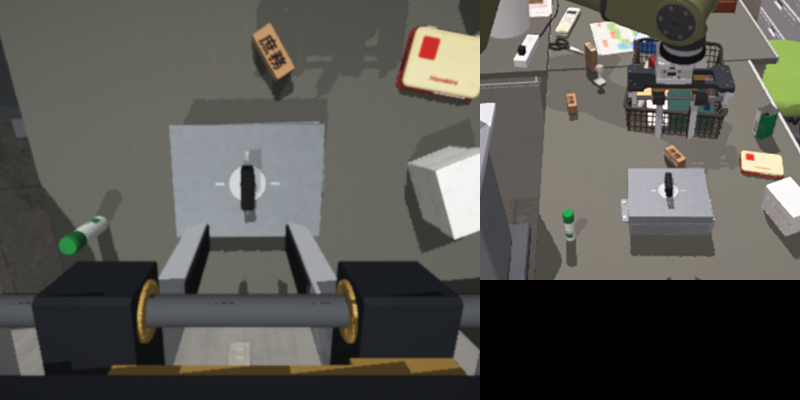

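The cover is home and level at crop (247,180), with the bar back along the case's y and the bystanders in place. The fingers are clear, so I hand it in.

```bash
python3 -c "
from cell import manip
print(manip.sign_off())"
```

```text
the job is handed in; nothing more can be done
None
```

The low stamp stands in the case beside the stored one, and the cover is back on, pressed home and latched. I handed the job in at about 26 s of the 72 s allowed; the hand-in gave no verdict.

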